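Turn the row of chess pieces round on the display rack

TASK

Four carved chess pieces stand in a row on the coloured pads of the pale carving rack. Move them all to the dark display rack, one in each compartment and in reverse order, so that the piece at the left end of the carving rack ends at the right end of the display rack and so on, and a customer across the bench reads the row as you see it now. Leave each one standing upright on the floor of its compartment, and do not let any of them topple on the way.

Things in the scene. Friction and masses are not known exactly. Their poses are not given: they have to be found in the camera images.
- rook: Wooden chess piece, 40 to 85 g, standing; origin at the centre of its underside, z up; round foot 36 mm across, 12 mm high. Pale maple rook, 77 mm tall, notched round top 31 mm across. Waist a plain cylinder 24 mm across from 34 to 58 mm above the underside: grip it there, TCP about 46 mm above the underside. Any yaw.
- knight: Wooden chess piece, 40 to 85 g, standing; origin at the centre of its underside, z up; round foot 36 mm across, 12 mm high. Brown walnut horse's head, 88 mm tall. Two flat sides 22 mm apart face its own +x and -x: grip across them, TCP about 46 mm above the underside. Muzzle along its +y, 30 mm from the axis. Its axes start within 12 degrees of the carving rack's.
- bishop: Wooden chess piece, 40 to 85 g, standing; origin at the centre of its underside, z up; round foot 36 mm across, 12 mm high. Black bishop, 90 mm tall, collar 30 mm across, pointed top with a pale slot and small ball. Waist a plain cylinder 22 mm across from 34 to 58 mm above the underside: grip it there, TCP about 46 mm above the underside. Any yaw.
- queen: Wooden chess piece, 40 to 85 g, standing; origin at the centre of its underside, z up; round foot 36 mm across, 12 mm high. Red cherry queen, 90 mm tall, coronet 31 mm across with pale beads and a ball. Waist a plain cylinder 22 mm across from 34 to 58 mm above the underside: grip it there, TCP about 46 mm above the underside. Any yaw.
- rook_pad: red square pad, 50 x 50 x 6 mm, fixed on the carving rack; the rook stands on it at the start (within 4 mm of its centre). It stays there, so it keeps the place of the rook in the first row. Origin at the centre of its underside, 12 mm above the table; its top is 18 mm above the table.
- knight_pad: blue square pad, 50 x 50 x 6 mm, fixed on the carving rack; the knight stands on it at the start (within 4 mm of its centre). It stays there, so it keeps the place of the knight in the first row. Origin at the centre of its underside, 12 mm above the table; its top is 18 mm above the table.
- bishop_pad: yellow square pad, 50 x 50 x 6 mm, fixed on the carving rack; the bishop stands on it at the start (within 4 mm of its centre). It stays there, so it keeps the place of the bishop in the first row. Origin at the centre of its underside, 12 mm above the table; its top is 18 mm above the table.
- queen_pad: green square pad, 50 x 50 x 6 mm, fixed on the carving rack; the queen stands on it at the start (within 4 mm of its centre). It stays there, so it keeps the place of the queen in the first row. Origin at the centre of its underside, 12 mm above the table; its top is 18 mm above the table.
- carving_rack: Pale board, 64 x 262 x 12 mm with 22 mm high end cheeks, fixed; the four pads lie on it in a row, centres at y = 90, 30, -30, -90 mm in its frame. Origin at the centre of its underside, on the table; y runs along the row to the robot's left, x away from the robot (turned by up to 12 degrees). It may be the nearer or the farther rack.
- display_rack: Dark walnut rack, 66 x 246 x 16 mm, fixed, empty at first: four open 56 x 56 mm compartments with green floors in a row, centres at y = 90, 30, -30, -90 mm in its frame. Floor 6 mm above the table, walls 10 mm above the floor, ribs 4 mm thick. Origin at the centre of its underside; y to the robot's left, x away from it (turned up to 12 degrees). Nearer or farther rack.
Mind the look-alikes: they are no part of the job. Leave any green or orange look-alike of the queen alone.

How it is judged (in metres and radians):
At the end, for the whole second after the job is handed in: Each piece stands in the display rack compartment opposite to its carving rack place (1st from left to 4th, 2nd to 3rd, 3rd to 2nd, 4th to 1st), within 13 mm of its centre along each rack axis, foot within 3 mm of the floor, upright within 0.12 rad, released and at rest (((y of rook_pad in the frame of carving_rack between 0.075 and 0.105 m and y of rook in the frame of display_rack between -0.103 and -0.077 m) or (y of rook_pad in the frame of carving_rack between 0.015 and 0.045 m and y of rook in the frame of display_rack between -0.043 and -0.017 m) or (y of rook_pad in the frame of carving_rack between -0.045 and -0.015 m and y of rook in the frame of display_rack between 0.017 and 0.043 m) or (y of rook_pad in the frame of carving_rack between -0.105 and -0.075 m and y of rook in the frame of display_rack between 0.077 and 0.103 m)) and x of rook in the frame of display_rack between -0.013 and 0.013 m and z of rook in the frame of display_rack between 0.003 and 0.009 m and angle between each of rook, knight, bishop, queen's own z axis and vertical below 0.12 rad and linear speed of each of rook, knight, bishop, queen below 0.02 m/s and angular speed of each of rook, knight, bishop, queen below 0.2 rad/s and ((y of knight_pad in the frame of carving_rack between 0.075 and 0.105 m and y of knight in the frame of display_rack between -0.103 and -0.077 m) or (y of knight_pad in the frame of carving_rack between 0.015 and 0.045 m and y of knight in the frame of display_rack between -0.043 and -0.017 m) or (y of knight_pad in the frame of carving_rack between -0.045 and -0.015 m and y of knight in the frame of display_rack between 0.017 and 0.043 m) or (y of knight_pad in the frame of carving_rack between -0.105 and -0.075 m and y of knight in the frame of display_rack between 0.077 and 0.103 m)) and x of knight in the frame of display_rack between -0.013 and 0.013 m and z of knight in the frame of display_rack between 0.003 and 0.009 m and ((y of bishop_pad in the frame of carving_rack between 0.075 and 0.105 m and y of bishop in the frame of display_rack between -0.103 and -0.077 m) or (y of bishop_pad in the frame of carving_rack between 0.015 and 0.045 m and y of bishop in the frame of display_rack between -0.043 and -0.017 m) or (y of bishop_pad in the frame of carving_rack between -0.045 and -0.015 m and y of bishop in the frame of display_rack between 0.017 and 0.043 m) or (y of bishop_pad in the frame of carving_rack between -0.105 and -0.075 m and y of bishop in the frame of display_rack between 0.077 and 0.103 m)) and x of bishop in the frame of display_rack between -0.013 and 0.013 m and z of bishop in the frame of display_rack between 0.003 and 0.009 m and ((y of queen_pad in the frame of carving_rack between 0.075 and 0.105 m and y of queen in the frame of display_rack between -0.103 and -0.077 m) or (y of queen_pad in the frame of carving_rack between 0.015 and 0.045 m and y of queen in the frame of display_rack between -0.043 and -0.017 m) or (y of queen_pad in the frame of carving_rack between -0.045 and -0.015 m and y of queen in the frame of display_rack between 0.017 and 0.043 m) or (y of queen_pad in the frame of carving_rack between -0.105 and -0.075 m and y of queen in the frame of display_rack between 0.077 and 0.103 m)) and x of queen in the frame of display_rack between -0.013 and 0.013 m and z of queen in the frame of display_rack between 0.003 and 0.009 m); the robot touches nothing.
It fails at once if the rook toppled (leaning more than 0.8 rad) (angle between rook's own z axis and vertical above 0.8 rad).
It fails at once if the knight toppled (leaning more than 0.8 rad) (angle between knight's own z axis and vertical above 0.8 rad).
It fails at once if the bishop toppled (leaning more than 0.8 rad) (angle between bishop's own z axis and vertical above 0.8 rad).
It fails at once if the queen toppled (leaning more than 0.8 rad) (angle between queen's own z axis and vertical above 0.8 rad).
It also fails if it takes over 112 s, if anything falls off the work surface, if the arm or the gripper's body presses on something with over 40 N, if the wrist force passes 120 N, or if a joint passes its speed limit or range.

ROBOT

A 6-joint arm with a two-finger parallel gripper is mounted at the origin on the work surface. World frame = base frame: x ahead of the robot, y to its left, z up, the work surface at z = 0. Lengths are in mm, angles in rad, forces in N, time in s.
With the tool pointing down it reaches from about 300 to 775 mm from the base axis. Payload 14.6 kg.
Tool frame: the origin (TCP) lies between the finger pads, 19 mm behind the fingertips; this is the grasp point; z points along the fingers, y is the line along which they close (so a half turn about z gives the same grasp; the last joint's range is limited). The gripper opens to 85 mm and grips with 20 to 120 N. Pads are 22 mm wide; open, the fingers measure 114 mm over their backs; the gripper's body (76 mm by 85 mm) begins 54 mm behind the grasp point. The pads swing forward as they close: fully open they stand 13 mm farther back than shut.
Start: joints at [1.127, 0.3, 1.521, -0, 1.321, -0.067], TCP at [202.368, 511.407, 249.981] pointing down, gripper open.
Joint ranges: [-3.03, 3.03], [-0.79, 2.21], [0.23, 2.52], [-1.04, 4.18], [0, 3.07], [-2.55, 2.55]. Speed limits (rad/s): [2.22, 2.22, 2.57, 3.14, 3.14, 3.14].

INTERFACE

Orientations are given as a unit quaternion [w, x, y, z].
In Python, from rig import bot gives the robot as it stands. Calls block until the motion is done:
- bot.move_to(position, orientation): joint-space move of the TCP to a pose.
- bot.servo_line(position, attitude=None, speed=150, until_force=None): straight line of the TCP; attitude=None keeps the orientation; speed is the mean speed in mm/s. With until_force (N) it stops when the force on the tool has changed by that much, and returns True; else False.
- bot.move_joints(angles): joint-space move.
- bot.move_gripper(opening, grip_force=None): finger opening in mm; grip_force is the grip in N (None keeps the last); returns when the fingers have stopped.
- bot.dwell(seconds).
- bot.ik(position, orientation): joint angles nearest the present ones, or None.
- bot.read_state(): the state.
- bot.read_camera(name): name is "side" or "top"; returns a dict with "image" (384x512x3 uint8, blue, green, red), "depth" (384x512 float32, mm along the optical axis (not along the pixel's ray), 0 where there is no reading), "fovy" (degrees; the focal length in pixels is half the picture's height over the tangent of half this angle, whatever the lens; pixels are square), "cx", "cy" (the principal point, pixels), "eye" and "attitude" of the camera in the world. Camera axes: x right, y down, z forward; pixel columns grow to the right and rows downward; lengths in mm; the calibration is good to about 2 mm. A picture is of the moment at which its call begins.
A pose or a line that the arm cannot do raises bot.MotionError and nothing moves.
- bot.finish_job(): hands the job in; it is judged then, once.
The state is a dict: "clock": time; "joint_positions": joint angles; "qvel": joint speeds; "effort": joint torques, N m; "ee_pos": TCP position; "tool_rot": TCP orientation; "ft_force": force on the tool from outside, world axes, zero at the start; "moment": the same for the moment, N m; "grip_width": finger opening in mm; "grip_force": force on a finger pad.
Only numpy, scipy, OpenCV 4.12 (cv2) and the standard library are available. Lean on these libraries where they do the work, as an engineer would, in place of code of your own. Each camera call takes 0.05 s, during which the arm holds its last target. There are 200 camera calls.

## Working session

There is one attempt and no reset: what is moved stays moved. The work goes in short steps, each a Python script; the robot and the scene stay as the last script left them, time stands still between calls to the robot, and variables do not carry over. Pictures are saved under pics/ and viewed, at most 14 in all, crops included, and the job is handed in when it is done.

```bash
ls; mkdir -p pics; python3 - <<'E'
from rig import bot
import cv2,numpy as np
for n in("top","side"):
    c=bot.read_camera(n); cv2.imwrite(f"pics/{n}0.png",c["image"]); np.savez(f"{n}0.npz",**c)
    print(n,{k:c[k] for k in c if k not in("image","depth")},(c["depth"]>0).mean())
s=bot.read_state();print(s["clock"],s["tool_rot"],s["grip_width"])
E
```

```text
pics
top {'fovy': 48.153184044299095, 'cx': 258.16335600724216, 'cy': 189.2142678168169, 'eye': array([429.3143878 , -19.74051971, 776.05255999]), 'attitude': array([ 0.05881041, -0.70414726,  0.70564096, -0.05280914])} 0.9959818522135416
side {'fovy': 46.74115985114674, 'cx': 249.84393142550653, 'cy': 188.89525504343393, 'eye': array([526.17518758, 548.78058173, 577.40097447]), 'attitude': array([-0.00132438,  0.00129002,  0.91223766, -0.40965721])} 0.9959513346354166
0.1 [-1.38259897e-04  1.87296409e-01  9.82303296e-01 -5.19913092e-04] 85.8649344421807
```

View pics/top0.png

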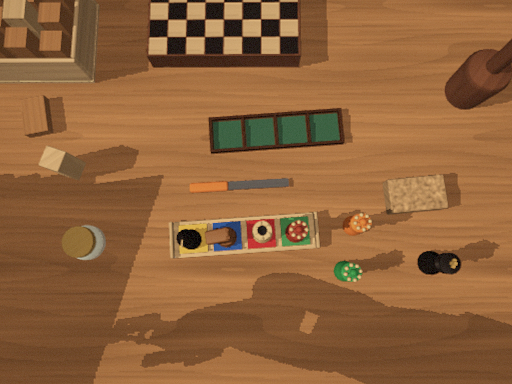

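View pics/side0.png

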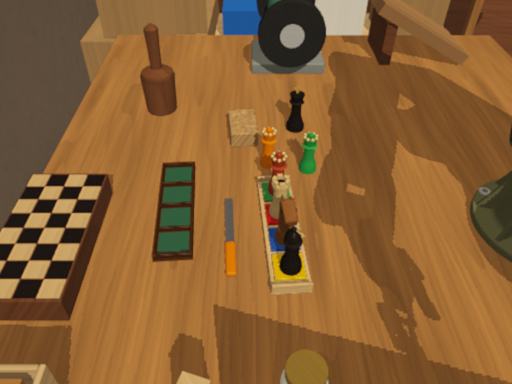

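Top view, robot's left is image left. Carving rack (near, about (245,235)) holds bishop/yellow (190,238), knight/blue (228,236), rook/red (262,231) and queen/green (297,231). The empty display rack is the far one at (277,130). Orange and green queen look-alikes stand at (358,224) and (348,271), and a knife lies between the racks. So the display order, left to right, must be queen, rook, knight, bishop.

```bash
cat > h.py <<'E'
import numpy as np,cv2
from scipy.spatial.transform import Rotation as R
def cam(c):
    h,w=c["depth"].shape; f=h/2/np.tan(np.radians(float(c["fovy"]))/2)
    q=c["attitude"]; M=R.from_quat([q[1],q[2],q[3],q[0]]).as_matrix()
    return f,float(c["cx"]),float(c["cy"]),np.array(c["eye"]),M
def cloud(c):
    f,cx,cy,e,M=cam(c); v,u=np.indices(c["depth"].shape)
    d=c["depth"][...,None]; return (np.dstack([(u-cx)/f,(v-cy)/f,np.ones_like(u)])*d)@M.T+e
def ray(c,uv,z):
    f,cx,cy,e,M=cam(c); uv=np.atleast_2d(uv).astype(float)
    d=np.c_[(uv[:,0]-cx)/f,(uv[:,1]-cy)/f,np.ones(len(uv))]@M.T
    return e+d*((z-e[2])/d[:,2])[:,None]
def rng(hsv,a,b): return cv2.inRange(hsv,np.array(a),np.array(b))>0
E
python3 - <<'E'
from h import *
np.set_printoptions(precision=1,suppress=True)
for n in("top","side"):
    c=dict(np.load(n+"0.npz")); P=cloud(c); hsv=cv2.cvtColor(c["image"],cv2.COLOR_BGR2HSV)
    X,Y,Z=P[...,0],P[...,1],P[...,2]
    t=(abs(Z)<8)&(abs(X-420)<60)&(abs(Y)<150); print(n,"table z",np.median(Z[t]),Z[t].std())
    f=rng(hsv,(65,60,20),(95,255,120))&(X>460)&(X<640)&(abs(Y)<200)&(Z<14)
    f=cv2.erode(f.astype(np.uint8),np.ones((3,3)))
    k,l,st,ce=cv2.connectedComponentsWithStats(f)
    for i in range(1,k):
        if st[i,4]>80: 
            m=l==i; r=cv2.minAreaRect(np.argwhere(m)[:,::-1].astype(np.float32)); 
            print(" floor",st[i,4],r[0],"z",np.median(Z[m]),"ray",ray(c,r[0],6)[0])
    for name,a,b in(("red",(0,150,90),(6,255,255)),("blue",(105,120,60),(130,255,255)),("yel",(22,150,120),(35,255,255)),("grn",(50,100,40),(80,255,255))):
        m=rng(hsv,a,b)&(X>290)&(X<420)&(abs(Y)<200)&(abs(Z-18)<5)
        print(" pad",name,m.sum(),P[m].min(0),P[m].max(0),np.median(Z[m]))
    hi=((Z>60)&(Z<140)&(X>260)&(X<430)&(abs(Y)<200)).astype(np.uint8)
    k,l,st,ce=cv2.connectedComponentsWithStats(hi)
    for i in range(1,k):
        if st[i,4]>30:
            m=l==i; print(" piece",st[i,4],ce[i],"mean",P[m].mean(0),"zmax",np.percentile(Z[m],97),np.ptp(X[m]),np.ptp(Y[m]))
E
```

```text
top table z -0.5286737387667699 1.3938842858000917Traceback (most recent call last):
  File "<stdin>", line 16, in <module>
    return umr_minimum(a, axis, None, out, keepdims, initial, where)
ValueError: zero-size array to reduction operation minimum which has no identity
```

```bash
python3 - <<'E'
from h import *
np.set_printoptions(precision=1,suppress=True)
T=[(230,135),(325,128),(203,245),(240,225),(273,243),(305,222),(212,120),(290,183),(190,238),(262,231)]
S=[(175,240),(180,175),(290,280),(300,272),(270,240),(268,212),(291,262)]
for n,L in(("top",T),("side",S)):
    c=dict(np.load(n+"0.npz")); P=cloud(c); hsv=cv2.cvtColor(c["image"],cv2.COLOR_BGR2HSV)
    for u,v in L: print(n,u,v,hsv[v,u],P[v,u])
E
```

```text
top 230 135 [ 62 100  99] [653.7  38.7   6.8]
top 325 128 [ 64 100  97] [ 666.8 -137.5    5.4]
top 203 245 [ 20 176 171] [451.4  83.4  18.2]
top 240 225 [129  55  97] [486.5  18.9  15.9]
top 273 243 [  1 190 196] [454.7 -39.2  18. ]
top 305 222 [ 30 103 116] [491.3 -95.8  18.4]
top 212 120 [ 13 173  31] [681.2  72.   11.2]
top 290 183 [ 15 170 123] [564.7 -71.7  -2.1]
top 190 238 [ 21 128  14] [460.1  93.4  97. ]
top 262 231 [175  72  39] [429.3 -19.7 776.1]
side 175 240 [ 67 119  94] [651.9  37.5   6. ]
side 180 175 [ 69 123  93] [ 663.2 -136.7    5.6]
side 290 280 [ 20 166 189] [461.5 126.4  12.2]
side 300 272 [ 23 254 202] [445.2 114.5  16.7]
side 270 240 [111 168 135] [489.8  47.8  17.1]
side 268 212 [  2 217 154] [490.8 -20.   16.3]
side 291 262 [ 8 73 28] [461. 115.  42.]
```

```bash
cat > m.py <<'E'
from h import *
np.set_printoptions(precision=1,suppress=True)
Q={};F={}
for n in("top","side"):
    c=dict(np.load(n+"0.npz")); P=cloud(c); hsv=cv2.cvtColor(c["image"],cv2.COLOR_BGR2HSV)
    X,Y,Z=P[...,0],P[...,1],P[...,2]
    f=rng(hsv,(50,60,40),(85,255,160))&(X>600)&(X<720)&(abs(Y)<230)&(Z<14)
    k,l,st,ce=cv2.connectedComponentsWithStats(f.astype(np.uint8),connectivity=4)
    for i in range(1,k):
        if st[i,4]>150:
            m=l==i; r=cv2.minAreaRect(P[m][:,:2].astype(np.float32))
            print(n,"floor",st[i,4],np.array(r[0]),np.array(r[1]),r[2],"z",np.median(Z[m]))
    r=(X>600)&(X<720)&(Y>-210)&(Y<110)&(abs(Z-15.5)<2.5)
    k,l,st,ce=cv2.connectedComponentsWithStats(r.astype(np.uint8)); r=l==1+np.argmax(st[1:,4])
    b=cv2.minAreaRect(P[r][:,:2].astype(np.float32)); print(n,"drack",r.sum(),b)
    r=(X>410)&(X<540)&(Y>-170)&(Y<170)&(abs(Z-16)<8)
    k,l,st,ce=cv2.connectedComponentsWithStats(r.astype(np.uint8)); r=l==1+np.argmax(st[1:,4])
    b=cv2.minAreaRect(P[r][:,:2].astype(np.float32)); print(n,"crack",r.sum(),b)
    hi=((Z>45)&(Z<140)&(X>410)&(X<540)&(Y<160)&(Y>-150)); Q[n]=P[hi]; print(hi.sum(),P[hi].max(0))
A=np.vstack(list(Q.values()))
for n,A in Q.items():
  for lo,hi in((52,74),(78,90),(92,112)):
    S=A[(A[:,2]>lo)&(A[:,2]<hi)]; y=S[:,1]
    h,e=np.histogram(y,np.arange(-140,161,6)); print(n,lo,hi,list(zip(e[:-1].astype(int),h)))
np.save("pts.npy",np.vstack(list(Q.values())))
E
python3 m.py
```

```text
top floor 726 [ 668.1 -135.4] [51.8 52.4] 4.428402423858643 z 6.006697768756226
top floor 718 [664.  -75.5] [51.5 50.2] 4.1125946044921875 z 6.03516224652202
top floor 709 [659.8 -15.7] [51.4 50.2] 4.126766681671143 z 6.054344619218341
top floor 714 [655.5  43.9] [51.6 51.1] 3.635430097579956 z 6.016117972574534
top drack 1107 ((661.0842895507812, -46.31816864013672), (66.9256820678711, 245.94845581054688), 4.147764205932617)
top crack 3709 ((469.3463439941406, 11.745964050292969), (64.00254821777344, 262.146240234375), 3.9346961975097656)
1308 [487.8 115.7 109. ]
side floor 335 [ 667.1 -139.7] [51.5 44.9] 3.3048501014709473 z 6.425721911561254
side floor 398 [663.  -75.8] [50.8 50.8] 2.8019988536834717 z 6.489798157143753
side floor 475 [658.7 -19. ] [50.6 44.7] 4.167512893676758 z 6.365560635939573
side floor 568 [654.4  40.4] [50.9 46.1] 3.168548345565796 z 6.149625214587502
side drack 950 ((661.341796875, -46.40318298339844), (66.50286102294922, 249.02499389648438), 4.108923435211182)
side crack 2197 ((469.0835266113281, 12.600830078125), (64.19123840332031, 263.51715087890625), 
[... 8412 characters left out ...]
, np.int64(0)), (np.int64(22), np.int64(0)), (np.int64(28), np.int64(8)), (np.int64(34), np.int64(60)), (np.int64(40), np.int64(51)), (np.int64(46), np.int64(52)), (np.int64(52), np.int64(43)), (np.int64(58), np.int64(10)), (np.int64(64), np.int64(1)), (np.int64(70), np.int64(0)), (np.int64(76), np.int64(0)), (np.int64(82), np.int64(0)), (np.int64(88), np.int64(0)), (np.int64(94), np.int64(7)), (np.int64(100), np.int64(41)), (np.int64(106), np.int64(91)), (np.int64(112), np.int64(34)), (np.int64(118), np.int64(0)), (np.int64(124), np.int64(0)), (np.int64(130), np.int64(0)), (np.int64(136), np.int64(0)), (np.int64(142), np.int64(0)), (np.int64(148), np.int64(0)), (np.int64(154), np.int64(0))]
```

```bash
python3 - <<'E'
import cv2,numpy as np
a=cv2.imread("pics/top0.png")[195:265,155:335];b=cv2.imread("pics/side0.png")[140:300,235:345]
a=cv2.resize(a,None,fx=4,fy=4,interpolation=2);b=cv2.resize(b,None,fx=1.8,fy=1.8,interpolation=2)
o=np.zeros((570,720,3),np.uint8);o[:280]=a;o[282:282+288,:b.shape[1]]=b;cv2.imwrite("pics/crop.png",o)
E
```

```text
(no output)
```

View pics/crop.png

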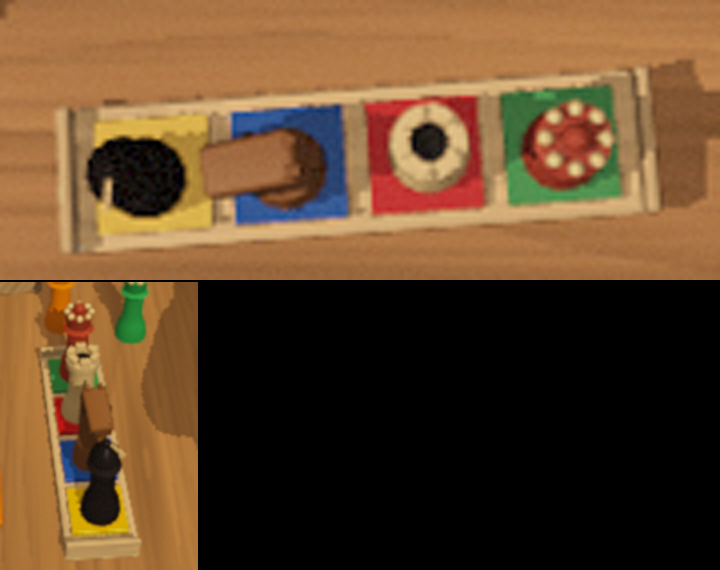

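Crop: bishop with its slot at left, knight with its muzzle towards the bishop (left), rook with its crown, queen with its beads. Both views agree on the rack poses to about 1 mm. Next I measure the piece axes and the knight's yaw.

```bash
python3 - <<'E'
from h import *
np.set_printoptions(precision=1,suppress=True)
cc=np.array([469.2,12.1]);a=np.radians(3.95);ex=np.array([np.cos(a),np.sin(a)]);ey=np.array([-ex[1],ex[0]])
for n in("top","side"):
    c=dict(np.load(n+"0.npz")); P=cloud(c).reshape(-1,3); d=P[:,:2]-cc; u=d@ex; v=d@ey
    P=P[(abs(u)<30)]; v=v[abs(u)<30]
    for name,y0 in(("bishop",90),("knight",30),("rook",-30),("queen",-90)):
        w=(v>y0-24)&(v<y0+(38 if name=="knight" else 24)); S=P[w]; S=S[(S[:,2]<140)]
        for lo,hi in((62,74),(74,84),(84,100)) if name!="knight" else ((85,112),):
            s=S[(S[:,2]>lo)&(S[:,2]<hi)]
            if len(s)<15: continue
            xy=s[:,:2].astype(np.float32)
            if name=="knight":
                r=cv2.minAreaRect(xy); print(n,name,r); 
            else:
                m,rad=cv2.minEnclosingCircle(xy); print(n,name,lo,len(s),np.array(m),"r %.1f"%rad)
        s=S[(S[:,2]>24)&(S[:,2]<32)]; print(n,name,"nominal",cc+ey*y0,"zmax %.1f"%S[:,2].max(),"foot",len(s),(s[:,:2].min(0)+s[:,:2].max(0))/2,np.ptp(s[:,:2],axis=0))
E
```

```text
top bishop 74 50 [460.9 103.7] r 14.6
top bishop 84 164 [459.7 103.1] r 14.3
top bishop nominal [463.  101.9] zmax 108.5 foot 44 [461.5  98.4] [34.5 25.1]
top knight ((463.6933898925781, 49.04522705078125), (25.821762084960938, 43.74311065673828), 9.301515579223633)
top knight nominal [467.1  42. ] zmax 105.5 foot 29 [465.   39.1] [34.7 27.8]
top rook 84 286 [472.2 -20.2] r 15.2
top rook nominal [471.3 -17.8] zmax 97.2 foot 30 [465.6 -20. ] [19.1 34.8]
top queen 74 31 [471.8 -76.5] r 14.8
top queen 84 146 [473.1 -78.2] r 15.0
top queen nominal [475.4 -77.7] zmax 109.0 foot 35 [472.5 -75.4] [32.9 27.7]
side bishop 62 67 [461.3 108.2] r 9.9
side bishop 74 98 [461.1 104.7] r 15.0
side bishop 84 185 [458.9 103.6] r 14.9
side bishop nominal [463.  101.9] zmax 109.0 foot 102 [460.8 112.1] [34.7 22. ]
side knight ((463.64373779296875, 50.71233367919922), (25.20098876953125, 41.30319595336914), 16.29123878479004)
side knight nominal [467.1  42. ] zmax 104.6 foot 38 [476.2  47.7] [11.1 22.5]
side rook 62 66 [472.6 -18. ] r 11.4
side rook 74 47 [472.5 -17.9] r 15.3
side rook 84 241 [472.4 -19.7] r 15.8
side rook nominal [471.3 -17.8] zmax 96.4 foot 39 [481.7 -14.2] [15.4 24.4]
side queen 62 50 [473.3 -74.5] r 10.2
side queen 74 72 [473.  -76.9] r 14.8
side queen 84 125 [473.3 -76.8] r 14.6
side queen nominal [475.4 -77.7] zmax 107.9 foot 23 [486.6 -71.1] [ 8.8 14.8]
```

```bash
python3 - <<'E'
from h import *
np.set_printoptions(precision=1,suppress=True)
for n in("top","side"):
    c=dict(np.load(n+"0.npz")); P=cloud(c).reshape(-1,3)
    S=P[(abs(P[:,0]-465)<32)&(P[:,1]>16)&(P[:,1]<74)&(P[:,2]>84)&(P[:,2]<112)]
    L=[]
    for y in np.arange(26,74,4):
        s=S[(S[:,1]>=y)&(S[:,1]<y+4)]
        if len(s)>8: L.append([y+2,s[:,0].min(),s[:,0].max(),s[:,2].mean(),len(s)])
    L=np.array(L); print(n); print(L)
    k=L[(L[:,0]>30)&(L[:,0]<64)]
    for j in(1,2): print(np.degrees(np.arctan(-np.polyfit(k[:,0],k[:,j],1)[0])))
    p=np.polyfit(k[:,0],k[:,1:3].mean(1),1); print("mid",np.degrees(np.arctan(-p[0])),"x at 42.5",np.polyval(p,42.5))
E
```

```text
top
[[ 28.  457.  476.2  90.4  23. ]
 [ 32.  455.4 476.1  98.4  41. ]
 [ 36.  455.2 477.4 101.   36. ]
 [ 40.  455.3 475.6  98.7  35. ]
 [ 44.  453.8 475.8  96.8  32. ]
 [ 48.  450.8 474.3  95.6  44. ]
 [ 52.  452.4 476.2  93.6  33. ]
 [ 56.  452.4 472.9  92.8  42. ]
 [ 60.  452.4 473.   91.3  28. ]
 [ 64.  450.9 471.4  90.2  35. ]
 [ 68.  451.  471.6  88.2  34. ]]
7.860691780058424
7.375858771126093
mid 7.618412461947293 x at 42.5 464.7748752820992
side
[[ 32.  457.1 477.2  99.4  10. ]
 [ 36.  455.7 477.2 100.6  39. ]
 [ 40.  455.8 476.4  98.   41. ]
 [ 44.  454.4 476.   96.3  37. ]
 [ 48.  451.3 475.   95.3  37. ]
 [ 52.  451.4 476.5  93.3  43. ]
 [ 56.  451.7 473.6  92.1  38. ]
 [ 60.  452.1 473.7  91.2  32. ]
 [ 64.  450.6 472.6  89.4  45. ]
 [ 68.  450.9 471.2  87.2  44. ]
 [ 72.  459.  469.9  86.1  13. ]]
12.032353571771539
7.271999613166998
mid 9.669012406377208 x at 42.5 465.2833065326677
```

```bash
cat > act.py <<'E'
from h import *
from rig import bot
PC={"bishop":(461.0,104.0,4),"knight":(465.0,42.5,9),"rook":(472.3,-19.0,4),"queen":(473.1,-77.2,4)}
a=np.radians(4.13); D=np.array([661.2,-46.35]); EY=np.array([-np.sin(a),np.cos(a)])
SLOT={"queen":90,"rook":30,"knight":-30,"bishop":-90}
def quat(t):
    t=np.radians(t); y=np.array([np.cos(t),np.sin(t),0]); z=np.array([0,0,-1.])
    q=R.from_matrix(np.c_[np.cross(y,z),y,z]).as_quat(); return [q[3],q[0],q[1],q[2]]
def best(p,t):
    return min((s for s in((t),(t+180)) if bot.ik(p,quat(s)) is not None),key=lambda s:abs(bot.ik(p,quat(s))[5]))
def go(name,HI=190):
    x,y,t=PC[name]; g=best([x,y,HI],t); off=g-t
    bot.move_gripper(60); bot.move_to([x,y,HI],quat(g)); bot.servo_line([x,y,64],speed=120)
    bot.move_gripper(10,40); s=bot.read_state(); print(name,"grip",s["grip_width"],s["grip_force"],s["ee_pos"])
    if s["grip_width"]<18: raise SystemExit("missed")
    bot.servo_line([x,y,HI],speed=120); print("held",bot.read_state()["grip_width"])
    px,py=D+EY*SLOT[name]; q=quat(4.13+off)
    bot.servo_line([px,py,HI],q,speed=130); bot.servo_line([px,py,60],speed=120)
    hit=bot.servo_line([px,py,50.5],speed=15,until_force=3); s=bot.read_state(); print("hit",hit,s["ee_pos"],s["ft_force"])
    bot.move_gripper(60); bot.servo_line([px,py,HI],speed=120); print("clock",bot.read_state()["clock"])
E
python3 - <<'E'
from act import *
for n in PC:
    for p in([*PC[n][:2],64],[*(D+EY*SLOT[n]),52]):
        g=best(p,PC[n][2]); print(n,np.round(p,1),g,np.round(bot.ik(p,quat(g)),2))
go("queen")
c=bot.read_camera("side"); cv2.imwrite("pics/s1.png",c["image"])
E
```

```text
bishop [461. 104.  64.] 4 [ 0.14  0.39  1.9  -0.    0.86  0.07]
bishop [ 667.7 -136.1   52. ] 4 [-0.25  0.79  1.26 -0.    1.09 -0.32]
knight [465.   42.5  64. ] 9 [ 0.01  0.38  1.91 -0.    0.85 -0.14]
knight [663.4 -76.3  52. ] 9 [-0.17  0.76  1.31 -0.    1.07 -0.33]
rook [472.3 -19.   64. ] 4 [-0.12  0.39  1.9  -0.    0.86 -0.19]
rook [659.  -16.4  52. ] 4 [-0.08  0.75  1.34 -0.    1.06 -0.15]
queen [473.1 -77.2  64. ] 4 [-0.24  0.4   1.88 -0.    0.86 -0.31]
queen [654.7  43.4  52. ] 4 [ 0.01  0.74  1.35 -0.    1.05 -0.06]
queen grip 26.72494699023857 38.83124799700454 [473.52180928 -77.29320276  64.57057177]
held 26.377277149109744
hit True [654.92555812  43.40976895  52.69197881] [ 0.53934807 -0.2758036   3.90999961]
clock 10.9083
```

View pics/s1.png

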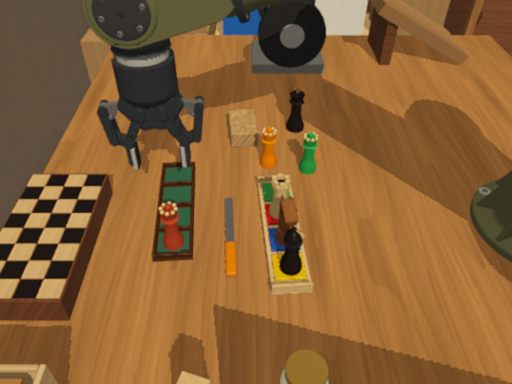

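The queen stands upright in the left (near-camera) compartment at (172,230). I'll do the other three.

```bash
python3 - <<'E'
from act import *
go("rook"); go("knight"); go("bishop")
bot.move_joints([1.127, 0.3, 1.521, 0, 1.321, -0.067])
for n in("top","side"):
    c=bot.read_camera(n); np.savez(n+"1.npz",**c); cv2.imwrite(f"pics/{n}2.png",c["image"])
    P=cloud(c).reshape(-1,3); ex=np.array([EY[1],-EY[0]]); d=P[:,:2]-D
    for k,y in SLOT.items():
        v=d@EY-y;u=d@ex; S=(abs(u)<26)&(abs(v)<26)&(P[:,2]>70)&(P[:,2]<120)
        m,r=cv2.minEnclosingCircle(np.c_[u,v][S].astype(np.float32)); print(n,k,"off",np.round(m,1),"r %.1f zmax %.1f"%(r,P[S,2].max()))
E
```

```text
rook grip 28.448983423011622 38.86045410297811 [472.69396459 -19.04099448  64.5192827 ]
held 28.33176910413601
hit True [659.19903702 -16.40531792  52.65893996] [ 0.25341386 -0.27585208  3.65040386]
clock 19.8
knight grip 21.758083622883092 39.88435839499289 [465.22654283  42.48960559  64.41074269]
held 21.6368874711229
hit True [663.44632835 -76.33761493  52.47849482] [ 0.08598437 -0.91626492  4.81863227]
clock 29.0917
bishop grip 25.509052895175277 38.81074530317619 [461.49070094 104.04828531  64.59622011]
held 25.807485051677
hit True [ 667.86916761 -136.13065922   52.66793123] [1.36692822 1.17161531 4.14129867]
clock 39.2417
top queen off [-0.1 -1.6] r 15.3 zmax 97.2
top rook off [-0.6 -1.5] r 15.7 zmax 85.8
top knight off [-1.8  3.9] r 23.1 zmax 94.3
top bishop off [-2.3  0.5] r 13.9 zmax 95.5
side queen off [ 0.4 -0.6] r 15.0 zmax 97.1
side rook off [ 0. -0.] r 16.3 zmax 84.7
side knight off [-2.5  6.5] r 21.2 zmax 93.3
side bishop off [-2.7  3.2] r 13.4 zmax 96.6
```

View pics/top2.png

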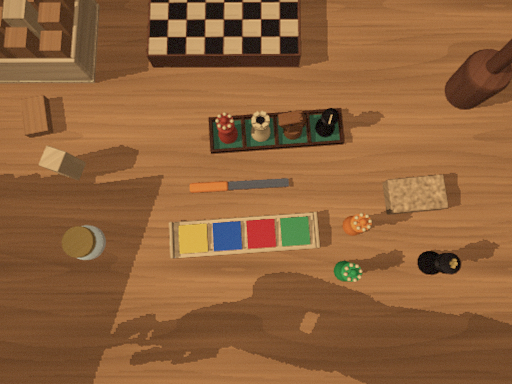

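View pics/side2.png

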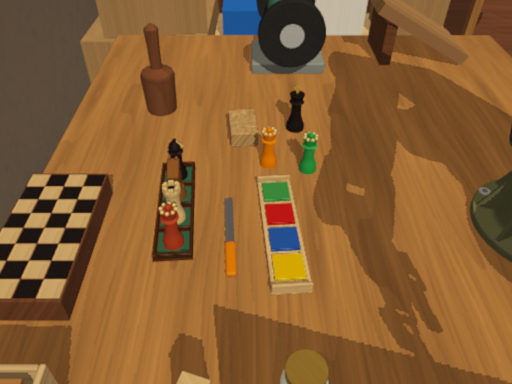

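All four stand centred and upright in the order queen, rook, knight, bishop (top view (227,127), (261,125), (291,124), (327,122)). Offsets are within about 3 mm, apart from the knight's, which its muzzle skews, and the heights are right. The look-alikes are untouched, so I'm handing in.

```bash
python3 -c "
from rig import bot
print(bot.finish_job())"
```

```text
the job is handed in; nothing more can be done
None
```

The job is handed in (no verdict came back): all four pieces stand upright in the display rack in reverse order (queen, rook, knight, bishop from the left), with the look-alikes untouched.

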